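Dispense a driver bit with the two-stage button

ROBOT

A 7-joint arm with a two-finger parallel gripper is mounted at the origin on the work surface. World frame = base frame: x ahead of the robot, y to its left, z up, the work surface at z = 0. Lengths are in m, angles in rad, forces in N, time in s.
With the tool pointing down it reaches from about 0.4 to 0.85 m from the base axis. Payload 10.4 kg.
Tool frame: the origin (TCP) lies midway between the tips of the shut fingers; the grasp point (between the pads) lies r.tcp_to_grasp behind it (r.tcp_to_grasp is the distance from the TCP to the grasp point, in m); z points along the fingers, y is the direction in which the jaws open and shut (so a half turn about z gives the same grasp; the last joint's range is limited). The gripper opens to 87 mm and grips with 3 to 60 N. Pads are 19 mm wide; open, the fingers measure 117 mm over their backs; the gripper's body (75 mm by 190 mm) begins 51 mm behind the grasp point.
Start: joints at [-1.294, 0.332, -0.065, 1.46, 0.022, 1.35, -0.088], TCP at [0.185, 0.597, 0.223] pointing down, gripper open.
Joint ranges: [-2.6, 2.6], [-0.5, 2.12], [-1.47, 1.34], [0.16, 2.42], [-1.27, 4.41], [0.06, 2.06], [-2.6, 2.6]. Speed limits (rad/s): [2.22, 2.22, 2.79, 2.79, 3.14, 3.14, 3.14].

INTERFACE

Orientations are given as a unit quaternion [x, y, z, w].
In Python, from plant import status, cams, r gives the robot as it stands.
- The arm moves only by the shell command python3 -m inch 'ROWS' [FORCE]. ROWS is JSON, a list of rows, each an object with "rot": the turn, a rotation vector about the world's x, y, z in rad, a list of three; "dp": the shift along the world's x, y, z in mm, a list of three; "hand": the opening, from 0 (shut) to 1 (fully open). In form: [{"rot": [rx, ry, rz], "dp": [x, y, z], "hand": hand}, ...]. A call has exactly 8 rows; each row shifts and turns the commanded pose from where the row before left it; what a row does not reach is not made up. A row lasts 1/10 s, in which the tool goes at most 50 mm and 8.59 degrees, less where a joint would pass 70% of its speed; a pose out of reach is approached as far as the arm can. A call is refused whole if a number of a shift passes 50 or a number of a turn 0.15, either way. A call with a gripper value outside its range is refused whole. The fingers move at their own pace and stop on an object; FORCE is the grip in N (left out, the last holds). Time passes only in rows, so rows that do not move let the fingers close, or fill a call up. It gives the time, the measured TCP pose, the force and the opening at its end, in the units of the state.
- status.read_state(): the state, without advancing time (a new reading comes with each control period).
- cams.get_image(name): name is "side" or "top" or "wrist"; returns (picture, depth): 400x640x3 uint8, red, green, blue; 400x640 float32, m along the optical axis (not along the pixel's ray), 0 where there is no reading.
- cams.calibration(name): a dict with "fx", "fy", "cx", "cy" (pixels), "D" ([k1, k2, p1, p2, k3] as OpenCV has them; the pictures are not rectified), "camera_from_world" (4x4, takes a point from world to camera coordinates). Camera axes: x right, y up, looking along -z (the intrinsics and any distortion apply to the point x, -y, -z); pixel columns grow to the right and rows downward; lengths in m; the calibration is good to about 2 mm. A picture is of the moment at which its call begins: read the wrist's pose just before it. calibration takes no time and is no camera call; for the wrist camera it gives the pose at the moment of the call.
- r.job_done(): hands the job in, once; it reports no verdict.
The state is a dict: "clock": time; "joint_positions": joint angles; "qvel": joint speeds; "tau": joint torques, N m; "tcp_pos": TCP position; "tcp_rot": TCP orientation; "wrist_force": force on the tool from outside, world axes, zero at the start; "moment": the same for the moment, N m; "opening": finger opening in m.
Only numpy, scipy, OpenCV 4.12 (cv2) and the standard library are available. Lean on these libraries where they do the work, as an engineer would, in place of code of your own. Each camera call takes 0.05 s, during which the arm holds its last target.

TASK

Get the bit out of the bench's bit dispenser: swing its steel delivery flap down until it slopes 30 degrees below level, take the gripper off it and check for a second or two that it stays there. Then press the big button on the sloping console to its halfway stop, keep it there for a good second, and press on fully down until the bit rolls over the flap into the catch tray; let the button come back up and leave the other things on the bench where they are.

Things in the scene. Friction and masses are not known exactly. Their poses are not given: they have to be found in the camera images.
- dispenser: Bit dispenser, fixed: grey metal housing 120 deep (x -30 to 90 mm), 110 wide, about 205 high; a catch tray in front, a rack above. Origin on the mat below the housing; -x is its front (flap and tray side, towards the robot, turned up to 25 degrees), y across, z up. Its top front is an aluminium console sloping at 40 degrees, facing front and up, the button in its middle.
- rack_front (a point): Middle of the lower front edge of the black drill bit rack, at (0, 0, 276) mm in the dispenser's frame. The rack (100 deep, 250 wide, 28 thick, bits standing in it; posts at x 88, y +-112) hangs 80 mm above the button: an upright gripper cannot get at the button, so lean its back towards the dispenser's front. A bulky wrist can meet it over the flap too.
- button_top (a point): Centre of the flat top of the round black button cap, diameter 36 mm (moves with the cap). At rest it is at (-10, 0, 198) mm in the dispenser's frame, standing 24 mm off the console. Site z axis points out of the button, at 40 degrees from vertical towards the dispenser's front; pressing goes along -z. Collar at its foot: diameter 52, height 8.
- half_stage (a joint): First stage of the button in m: 0 up, 0.005 at the halfway stop. A soft spring: about 1.5 N to start and 3.5 N at the stop. There the button stands against the second stage, which gives way only above 9 N, so pressing with about 6 N rests at the halfway stop. It springs back when let go.
- full_stage (a joint): Second stage of the button in m: 0 until the halfway stop is overcome (9 N), 0.005 fully down (12 N, hard stop). The cap's total travel is half_stage + full_stage = 10 mm. Near the bottom of this stage (over 3.5 mm) the gate inside has sunk and the bit rolls out in under a second. Springs back.
- flap (a joint): Angle of the delivery flap in rad about the hinge across the dispenser's front: 0 level, positive sloping down to the front, negative tipped up; 30 degrees below level is 0.524. Stops at -0.95 and 0.78. Friction hinge: stays where it is left, takes about 2.5 N at the ears to move. Starts tipped up between 0.1 and 0.8 rad.
- flap_hinge (a point): Middle of the flap's hinge line, at (-36, 0, 80) mm in the dispenser's frame; the hinge runs along the dispenser's y.
- flap_end (a point): Middle of the flap's top face near its free end, 70 mm from the hinge. The flap is a steel plate 75 long, 60 wide, 4 thick with 9 mm rims along its two sides. Its x axis points along the flap back to the hinge, z out of its top face.
- flap_ear_left (a point): Middle of the black round ear (bar diameter 10 mm) that sticks out 32 mm sideways from the flap's +y edge, 70 mm from the hinge; the point is 48 mm from the flap's middle line. To push or hold the flap by.
- flap_ear_right (a point): The same ear on the -y edge.
- tray (a point): Middle of the floor of the open grey catch tray in front of the housing, below the flap's end; at (-145, 0, 6) mm in the dispenser's frame. Side walls 26 mm high at y = +-48 (inner width 92), front wall 32 mm high at x = -193; the tray reaches back under the flap to the housing.
- bit_centre (a point): Centre of the loose steel bit, a round piece of diameter 10 and length 36 mm (plus a short tip) lying across the ramp inside the mouth above the flap hinge, held back by the gate until the button is fully down.
- mug: White ceramic mug, diameter 82, height 95, with pencils up to 150 high. Origin under its middle. Bystander.
- clamp: Aluminium C-clamp lying flat, about 160 x 110, 25 high. Bystander.
- tape: Black tape measure, 68 x 66 x 36 high. Bystander.
- bitcase: Flat grey plastic case, 70 x 110 x 28 high. Bystander.
- offcut: Wood offcut, 50 x 120 x 18 high. Bystander.
- driver: Cordless impact driver lying on its side, about 200 x 210, 72 high. Bystander.
- bit: The bit as a body, origin at its centre (the same point as bit_centre), y along its length.

How it is judged:
On the way, in this order (a step that is already met when the one before it is completed fails the run):
1. the flap stands 30 degrees below level (within about 6 degrees) by itself, not touched, for a second, with the bit still behind the gate (value of joint flap between 0.424 and 0.624 rad and contact force between each of the fingers, the arm and anything else below 0.3 N and x of bit_centre in the frame of dispenser above -0.02 m and z of bit_centre in the frame of dispenser above 0.09 m), for 1 s.
2. the button is kept at its halfway stop (first stage over 3.5 mm, second under 2 mm) for 0.8 s with the bit still behind the gate (value of joint half_stage above 0.0035 m and value of joint full_stage below 0.002 m and x of bit_centre in the frame of dispenser above -0.02 m and z of bit_centre in the frame of dispenser above 0.09 m and value of joint flap between 0.424 and 0.624 rad), for 0.8 s.
3. the button is fully down (second stage over 4 mm) (value of joint half_stage above 0.0035 m and value of joint full_stage above 0.004 m), for 0.1 s.
At the end, for the whole second after the job is handed in: The bit lies at rest in the catch tray, the flap still stands 30 degrees below level within 0.1 rad (about 6 degrees), and the button is back up (each stage within 1.5 mm) (x of bit_centre in the frame of dispenser between -0.193 and -0.03 m and y of bit_centre in the frame of dispenser between -0.048 and 0.048 m and z of bit_centre in the frame of dispenser below 0.03 m and linear speed of bit below 0.03 m/s and value of joint flap between 0.424 and 0.624 rad and value of joint each of half_stage, full_stage below 0.0015 m); the robot touches nothing.
It fails at once if one of the bystanders (mug, clamp, tape measure, case, offcut, impact driver) is pushed more than 30 mm from its place (distance of any of mug, clamp, tape, bitcase, offcut, driver from where it was at the start of the episode above 0.03 m).
It also fails if it takes over 64 s, if anything falls off the work surface, if the arm or the gripper's body presses on something with over 40 N, if the wrist force passes 120 N, or if a joint passes its speed limit or range.

## Working session

There is one attempt and no reset: what is moved stays moved. The work goes in short steps, Python scripts to look and compute and a shell command to move; the robot and the scene stay as the last step left them, time stands still between calls to the robot, and variables do not carry over. Pictures are saved under pics/ and viewed, and the job is handed in when it is done.

```bash
ls; mkdir -p pics
python3 - <<'E'
from plant import status,cams,r
import cv2
print(status.read_state(), r.tcp_to_grasp)
for n in ("side","top","wrist"):
    c=cams.calibration(n);print(n,c)
    im,d=cams.get_image(n);cv2.imwrite(f"pics/{n}0.png",im[:,:,::-1])
E
```

```text
pics
{'clock': 0.0, 'joint_positions': array([-1.29358812,  0.33289082, -0.06470429,  1.46093572,  0.02159682,
        1.34988602, -0.08851677]), 'qvel': array([-7.00607044e-04, -1.37734007e-03,  4.20826559e-04,  9.76402790e-04,
        6.11957877e-05,  2.73125504e-04, -1.66931242e-03]), 'tau': array([-1.01361138e-04, -6.23279500e+01,  2.43035116e-02, -3.89862835e+01,
       -6.14277553e-02,  4.02714859e-02,  1.65510774e-04]), 'tcp_pos': array([0.18447458, 0.59675535, 0.22174478]), 'tcp_rot': array([ 1.49339589e-01,  9.88785710e-01, -7.08158766e-04, -7.63419988e-05]), 'wrist_force': array([ 0.59117543,  0.08895029, -0.07062514]), 'moment': array([0.0108523 , 0.06515889, 0.04834376]), 'opening': 0.08699611173333958} 0.0187
side {'fx': 421.5878633420798, 'fy': 421.5878633420798, 'cx': 321.7085045099432, 'cy': 200.71361634459484, 'D': array([-0.08766686,  0.        ,  0.        ,  0.        ,  0.        ]), 'camera_from_world': array([[-0.97446874, -0.22439743, -0.00751478,  0.55313889],
       [ 0.14694537, -0.66271642,  0.73431193, -0.252581  ],
       [-0.16975788,  0.71445976,  0.67
[... 284 characters left out ...]
orld': array([[-0.00479679, -0.99987348,  0.01516633, -0.05563371],
       [ 0.9844948 , -0.00206248,  0.17540165, -0.60799871],
       [-0.17534818,  0.01577253,  0.98438013, -1.48553473],
       [ 0.        ,  0.        ,  0.        ,  1.        ]])}
wrist {'fx': 355.421850223492, 'fy': 355.421850223492, 'cx': 320.10092522560024, 'cy': 200.29649381085594, 'D': array([0.02739642, 0.        , 0.        , 0.        , 0.        ]), 'camera_from_world': array([[ 0.29572711,  0.95527031, -0.00202639, -0.62349549],
       [-0.92655248,  0.28631928, -0.24397084,  0.0296536 ],
       [-0.23247791,  0.07402634,  0.96978045, -0.39143935],
       [ 0.        ,  0.        ,  0.        ,  1.        ]])}
```

View pics/side0.png

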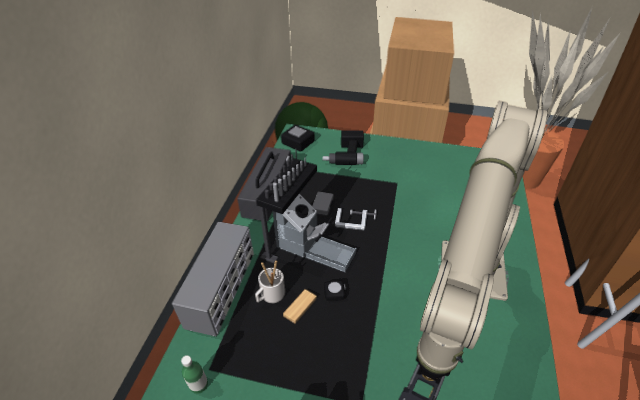

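View pics/top0.png

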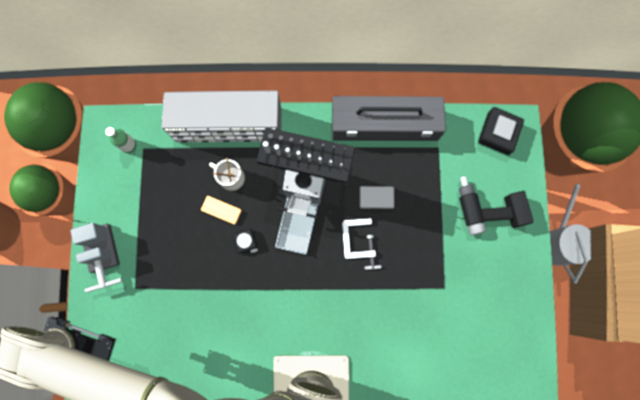

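View pics/wrist0.png

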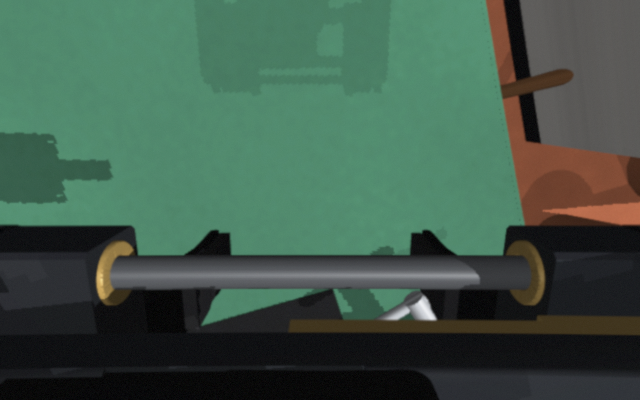

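The side view shows the dispenser at about (295,225), with the tray reaching to (330,255). The top view shows the tray at (295,228), the button at (303,180) and the rack at (305,155). Next I'll zoom in and get 3D positions.

```bash
cat > h.py <<'E'
import numpy as np,cv2
from plant import status,cams,r
from scipy.spatial.transform import Rotation as R
def K(c): return np.array([[c['fx'],0,c['cx']],[0,c['fy'],c['cy']],[0,0,1]])
def deproj(c,uv,z):
    uv=np.asarray(uv,float).reshape(-1,1,2)
    n=cv2.undistortPoints(uv,K(c),np.array(c['D'])).reshape(-1,2)
    z=np.asarray(z).reshape(-1)
    p=np.c_[n[:,0]*z,-n[:,1]*z,-z]
    M=np.linalg.inv(c['camera_from_world']);return p@M[:3,:3].T+M[:3,3]
def proj(c,P):
    P=np.atleast_2d(P);M=c['camera_from_world'];q=P@M[:3,:3].T+M[:3,3]
    q=q*[1,-1,-1]
    return cv2.projectPoints(q,np.zeros(3),np.zeros(3),K(c),np.array(c['D']))[0].reshape(-1,2)
def cloud(c,d):
    v,u=np.nonzero(d>0);return deproj(c,np.c_[u,v],d[v,u]),u,v
E
python3 - <<'E'
from h import *
for n,(a,b,x,y) in {"side":(225,140,160,150),"top":(190,110,220,180)}.items():
    c=cams.calibration(n);im,d=cams.get_image(n)
    np.savez(f"pics/{n}.npz",im=im,d=d)
    k=im[b:b+y,a:a+x,::-1];s=min(800//x,600//y);cv2.imwrite(f"pics/{n}1.png",cv2.resize(k,None,fx=s,fy=s,interpolation=cv2.INTER_CUBIC));print(n,s)
    P,u,v=cloud(c,d)
    m=(P[:,0]>.3)&(P[:,0]<.9)&(abs(P[:,1])<.35)&(P[:,2]>.01)
    np.save(f"pics/{n}P.npy",np.c_[P,u,v][m])
    for z in [(.025,.035),(.2,.21),(.27,.31)]:
        s=m&(P[:,2]>z[0])&(P[:,2]<z[1]);print(z,s.sum(),P[s].mean(0))
E
```

```text
side 4
(0.025, 0.035) 844 [0.60870873 0.0194928  0.03009815]
(0.2, 0.21) 173 [0.66387777 0.02439786 0.2046467 ]
(0.27, 0.31) 1279 [0.67465059 0.03197869 0.3027895 ]
top 3
(0.025, 0.035) 1176 [ 0.60161863 -0.05284657  0.02978429]
(0.2, 0.21) 72 [0.63363517 0.01842659 0.20389708]
(0.27, 0.31) 3100 [0.67641851 0.00387116 0.3040353 ]
```

View pics/side1.png

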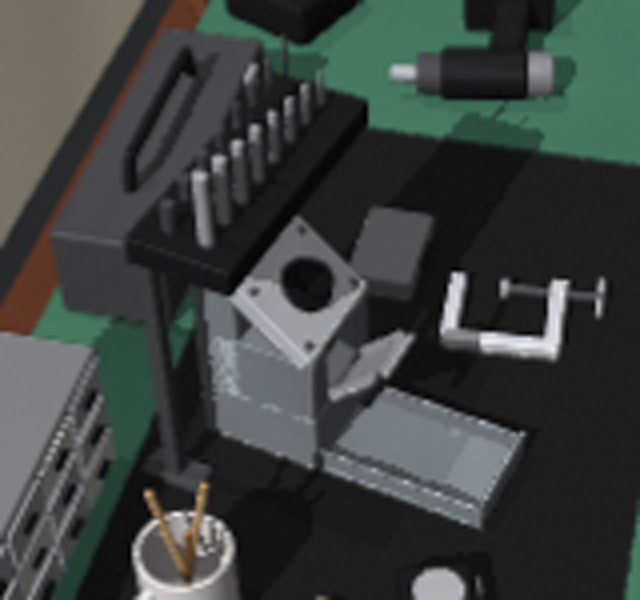

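View pics/top1.png

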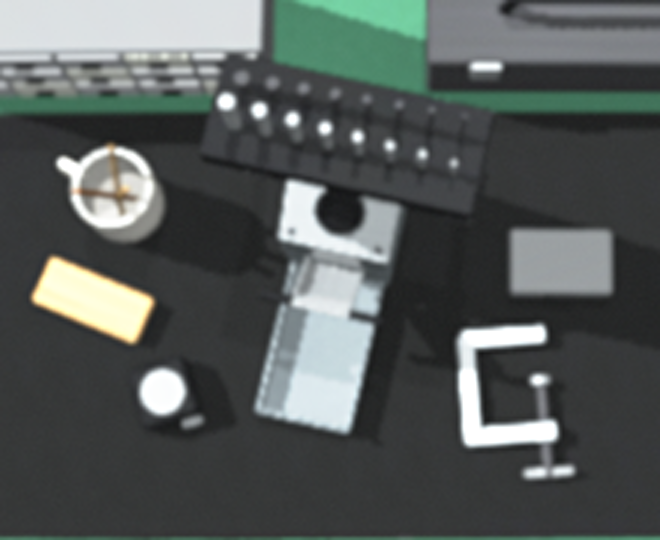

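Run:
```python
from h import *
Z=np.load("pics/topP.npy");S=np.load("pics/sideP.npy")
for n,A in(("top",Z),("side",S)):
    m=(A[:,2]>.298)&(A[:,2]<.31)&(A[:,0]>.5)&(abs(A[:,1])<.25);q=A[m]
    (c,s,a)=cv2.minAreaRect(q[:,:2].astype(np.float32));print(n,"rack",c,s,a,np.median(q[:,2]))
# image-based fit: rack top corners in top picture (crop/3 + offset)
uv=np.array([[228,52],[492,108],[471,214],[203,157],   # rack top: back-left, back-right, front-right, front-left
 [254,412],[350,434],               # tray front wall top corners L,R
 ])/3.+np.array([190,110])-1/3
M=np.array([[100,125,304],[100,-125,304],[0,-125,304],[0,125,304],[-195,48,32],[-195,-48,32]])/1000
c=cams.calibration("top")
us=np.array([[525,432],[482,527]])/4.+[225,140]; Ms=np.array([[-195,-48,32],[-195,48,32]])/1000
cs=cams.calibration("side")
from scipy.optimize import least_squares
def W(p,m): return m@R.from_euler('z',p[2]).as_matrix().T+[p[0],p[1],0]
f=lambda p:np.r_[(proj(c,W(p,M))-uv).ravel(),(proj(cs,W(p,Ms))-us).ravel()]
o=least_squares(f,[.65,0,-.2]);print(o.x,np.degrees(o.x[2]));print(f(o.x).reshape(-1,2).round(1))
```

```text
top rack (0.6816893815994263, 0.007691442966461182) (0.2506376802921295, 0.10258758068084717) 76.80963897705078 0.30482586114682964
side rack (0.6830890774726868, 0.008787721395492554) (0.25621846318244934, 0.1028720885515213) 76.67249298095703 0.3062232479673857
[ 0.63264859  0.01936615 -0.2302659 ] -13.193264489325742
[[-1.  -0.4]
 [ 1.   1. ]
 [-0.1  1.1]
 [-2.  -0.6]
 [ 0.7 -0.2]
 [-1.6 -0.6]
 [-0.1  0.3]
 [ 0.3 -5.1]]
```

```bash
cat >> h.py <<'E'
O=np.array([.6332,.0194,0]);YAW=-.2303;RD=R.from_euler('z',YAW).as_matrix()
def d2w(p): return np.atleast_2d(p)@RD.T+O
def w2d(p): return (np.atleast_2d(p)-O)@RD
E
python3 - <<'E'
from h import *
for n in("top","side"):
    A=np.load(f"pics/{n}P.npy");Q=w2d(A[:,:3])*1000;im=np.load(f"pics/{n}.npz")['im']
    col=im[A[:,4].astype(int),A[:,3].astype(int)].astype(int)
    m=(Q[:,2]>184)&(Q[:,2]<215)&(abs(Q[:,0]+10)<30)&(abs(Q[:,1])<30)&(col.sum(1)<120)
    print(n,"button",m.sum(),Q[m].mean(0),np.ptp(Q[m],0) if m.any() else'')
    m=(Q[:,0]>-115)&(Q[:,0]<-38)&(abs(Q[:,1])<26)&(Q[:,2]>60)&(Q[:,2]<165)
    q=Q[m];print("flap",m.sum())
    rows=q[np.argsort(q[:,0])][::max(1,len(q)//15)];print(rows.round())
    pf=np.polyfit(q[:,0],q[:,2],1);print(pf,np.arctan(pf[0]),"z at hinge",np.polyval(pf,-36))
    t=(Q[:,0]>-180)&(Q[:,0]<-120)&(abs(Q[:,1])<35);print("tray floor z",np.median(Q[t,2]))
    e=(abs(Q[:,1])>33)&(abs(Q[:,1])<66)&(Q[:,0]<-40)&(Q[:,0]>-115)&(Q[:,2]>45);print("ears",Q[e][::4].round())
E
```

```text
top button 131 [  0.39935999  -2.03475053 200.48003174] [33.66413705 38.46286215 26.70638602]
flap 255
[[-90.   6. 131.]
 [-87. -21. 131.]
 [-84.   4. 136.]
 [-81.  21. 129.]
 [-78.  22. 126.]
 [-74.  11. 120.]
 [-71. -16. 118.]
 [-67. -15. 113.]
 [-64.  14. 111.]
 [-60. -13. 108.]
 [-56. -15. 106.]
 [-53.   1. 101.]
 [-49. -23.  91.]
 [-45. -12.  92.]
 [-42. -21.  84.]]
[-0.97319491 48.6206666 ] -0.7718143839433438 z at hinge 83.65568325056829
tray floor z 11.918611873501185
ears [[-84.  60. 131.]
 [-81.  48. 131.]
 [-86.  50. 137.]
 [-83.  38. 135.]
 [-89.  52. 135.]
 [-87.  40. 137.]
 [-91.  46. 137.]
 [-87.  35. 129.]
 [-83. -38. 131.]
 [-87. -36. 134.]
 [-85. -48. 138.]
 [-81. -59. 129.]
 [-89. -43. 136.]
 [-86. -54. 136.]
 [-91. -46. 137.]
 [-88. -58. 136.]]
side button 105 [ -1.96965737   7.17163229 198.94491702] [40.23771463 44.22089037 28.77803786]
flap 85
[[-90. -26. 135.]
 [-88.  20. 136.]
 [-85.  22. 131.]
 [-83.  17. 132.]
 [-82.  -9. 132.]
 [-79. -14. 131.]
 [-76.  19. 130.]
 [-74. -25. 134.]
 [-70. -25. 127.]
 [-67. -23. 127.]
 [-64. -13. 115.]
 [-61. -19. 113.]
 [-55. -14. 105.]
 [-52.   5. 100.]
 [-50. -25. 108.]
 [-46.   9.  96.]
 [-42.   9.  93.]]
[-0.93145194 56.16293103] -0.7499226238130533 z at hinge 89.69520092366668
tray floor z 11.589558246519527
ears [[-81. -60. 136.]
 [-86. -59. 134.]
 [-83. -40. 139.]
 [-84. -37. 138.]
 [-88. -37. 134.]
 [-87.  34. 134.]
 [-88.  36. 132.]
 [-82.  55. 137.]
 [-82.  55. 132.]
 [-86.  63. 137.]]
```

```bash
cat >> h.py <<'E'
def plan(pos_d, lean_deg, flip=None):
    """target TCP in dispenser frame (m), lean of the back towards front (deg). prints needed dp (mm) and rotvec"""
    s=status.read_state();p=s['tcp_pos'];q=R.from_quat(s['tcp_rot'])
    best=None
    for f in(1,-1):
        a=np.radians(lean_deg);z=np.array([np.sin(a),0,-np.cos(a)]);y=np.array([0,f,0.]);x=np.cross(y,z)
        T=R.from_matrix(RD@np.c_[x,y,z]);rv=(T*q.inv()).as_rotvec()
        if flip is None or f==flip:
            if best is None or np.linalg.norm(rv)<np.linalg.norm(best[1]):best=(f,rv)
    t=d2w(pos_d)[0]
    print("t",round(s['clock'],2),"tcp_d",(w2d(p)[0]*1000).round(1),"tcp",(p*1000).round(1),"dp",((t-p)*1000).round(1),"rot",best[1].round(3),"f",best[0],"F_d",(s['wrist_force']@RD).round(2))
E
python3 - <<'E'
from h import *
plan([-.15,0,.24],0);plan([-.089,0,.16],0)
s=status.read_state();M=np.linalg.inv(cams.calibration("wrist")['camera_from_world'])
q=R.from_quat(s['tcp_rot']).as_matrix();print("cam in tool",q.T@(M[:3,3]-s['tcp_pos']),"look",q.T@-M[:3,2]);print(q)
for n in("top",):
    A=np.load(f"pics/{n}P.npy");Q=w2d(A[:,:3])*1000
    m=(Q[:,1]>70)&(Q[:,1]<330)&(Q[:,2]>30)&(Q[:,2]<200);print(np.percentile(Q[m],[0,50,100],axis=0).round())
E
```

```text
t 0.25 tcp_d [-568.6  459.9  222.2] tcp [184.6 597.  222.2] dp [ 302.6 -543.3   17.8] rot [ 0.001 -0.     0.07 ] f 1 F_d [ 0.19 -0.03  0.11]
t 0.25 tcp_d [-568.6  459.9  222.2] tcp [184.6 597.  222.2] dp [ 362.  -557.3  -62.2] rot [ 0.001 -0.     0.07 ] f 1 F_d [ 0.19 -0.03  0.11]
cam in tool [ 0.06650205 -0.00056886 -0.16371486] look [-2.43911488e-01 -9.24838213e-04  9.69797056e-01]
[[-9.55386987e-01  2.95356883e-01 -1.30829059e-04]
 [ 2.95356911e-01  9.55386858e-01 -4.95760250e-04]
 [-2.14338381e-05 -5.12284158e-04 -9.99999869e-01]]
[[-238.  108.   30.]
 [ 139.  224.  145.]
 [ 241.  330.  161.]]
```

```bash
python3 -m inch '[{"rot":[0,0,0.01],"dp":[22,-40,4],"hand":1},{"rot":[0,0,0.01],"dp":[22,-40,4],"hand":1},{"rot":[0,0,0.01],"dp":[22,-40,4],"hand":1},{"rot":[0,0,0.01],"dp":[22,-40,4],"hand":1},{"rot":[0,0,0.01],"dp":[22,-40,4],"hand":1},{"rot":[0,0,0.01],"dp":[22,-40,4],"hand":1},{"rot":[0,0,0.01],"dp":[22,-40,0],"hand":1},{"rot":[0,0,0],"dp":[22,-40,0],"hand":1}]'
python3 - <<'E'
from h import *
plan([-.15,0,.24],0)
print(status.read_state()['joint_positions'].round(2))
E
```

```text
clock: 1.05
tcp_pos: [0.3612, 0.2754, 0.2468]
tcp_rot: [0.114, 0.993, 0.0, 0.0]
wrist_force: [0.6, 0.3, 0.4]
opening: 0.0868
t 1.05 tcp_d [-323.2  187.1  246.8] tcp [361.2 275.4 246.8] dp [ 126.  -221.7   -6.8] rot [-0.001  0.    -0.001] f 1 F_d [0.52 0.41 0.36]
[-0.93 -0.07  0.17  1.86  0.01  1.35  0.58]
```

```bash
python3 -m inch '[{"rot":[0,0,0],"dp":[20,-36,0],"hand":1},{"rot":[0,0,0],"dp":[20,-36,0],"hand":1},{"rot":[0,0,0],"dp":[20,-36,0],"hand":1},{"rot":[0,0,0],"dp":[20,-36,-2],"hand":1},{"rot":[0,0,0],"dp":[20,-36,-2],"hand":1},{"rot":[0,0,0],"dp":[20,-36,-2],"hand":1},{"rot":[0,0,0],"dp":[4,-6,0],"hand":1},{"rot":[0,0,0],"dp":[0,0,0],"hand":1}]'
python3 - <<'E'
from h import *
plan([-.12,0,.20],0);plan([-.086,0,.147],0);plan([-.086,0,.147],-10)
print(status.read_state()['joint_positions'].round(2))
im,d=cams.get_image("wrist");cv2.imwrite("pics/w1.png",im[:,:,::-1])
im,d=cams.get_image("side");cv2.imwrite("pics/s2.png",cv2.resize(im[100:280,210:440,::-1],None,fx=3,fy=3))
E
```

```text
clock: 1.85
tcp_pos: [0.4848, 0.0541, 0.2405]
tcp_rot: [0.116, 0.993, -0.0, -0.0]
wrist_force: [0.0, 0.7, -0.3]
opening: 0.087
t 1.85 tcp_d [-1.524e+02 -1.000e-01  2.405e+02] tcp [484.8  54.1 240.5] dp [ 31.5  -7.3 -40.5] rot [ 0.    -0.     0.002] f 1 F_d [-0.13  0.73 -0.35]
t 1.85 tcp_d [-1.524e+02 -1.000e-01  2.405e+02] tcp [484.8  54.1 240.5] dp [ 64.6 -15.  -93.5] rot [ 0.    -0.     0.002] f 1 F_d [-0.13  0.73 -0.35]
t 1.85 tcp_d [-1.524e+02 -1.000e-01  2.405e+02] tcp [484.8  54.1 240.5] dp [ 64.6 -15.  -93.5] rot [0.04  0.17  0.002] f 1 F_d [-0.13  0.73 -0.35]
[-0.68 -0.    0.48  1.81  0.    1.34  1.14]
```

View pics/w1.png

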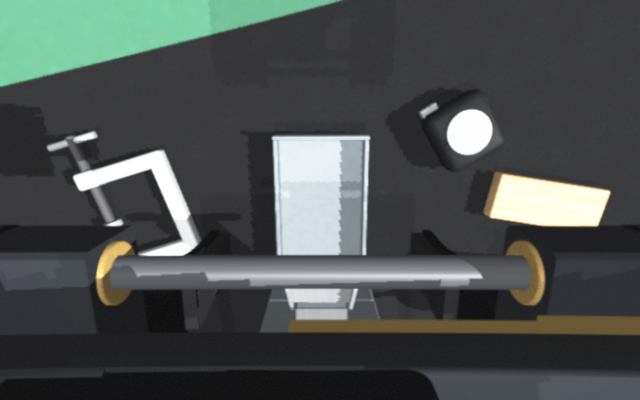

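View pics/s2.png

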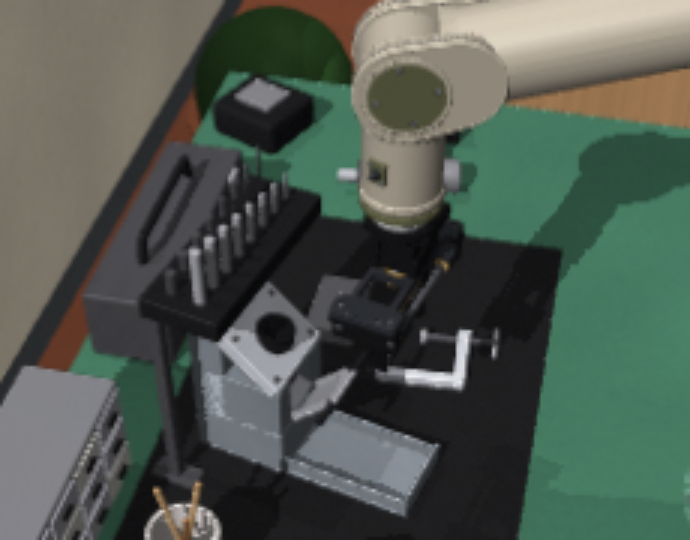

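The wrist view shows the flap end centred between the open fingers at about (320,310). The side view shows the gripper in front of the flap with the rack clear. I'll lean 12 degrees and come down over both ears.

```bash
python3 -m inch '[{"rot":[-0.008,-0.034,0],"dp":[10,-2.4,-10],"hand":1},{"rot":[-0.008,-0.034,0],"dp":[10,-2.4,-15],"hand":1},{"rot":[-0.008,-0.034,0],"dp":[10,-2.4,-15],"hand":1},{"rot":[-0.008,-0.034,0],"dp":[10,-2.4,-15],"hand":1},{"rot":[-0.008,-0.034,0],"dp":[10,-2.4,-15],"hand":1},{"rot":[-0.008,-0.034,0],"dp":[10,-2.4,-15],"hand":1},{"rot":[0,0,0],"dp":[0,0,0],"hand":1},{"rot":[0,0,0],"dp":[0,0,0],"hand":1}]'
python3 - <<'E'
from h import *
plan([-.087,0,.145],12)
def E(t,L):
    return np.array([-36-70*np.cos(t)-5*np.sin(L),0,80-70*np.sin(t)+5*np.cos(L)])
th=np.linspace(-.79,.524,17);Ls=np.radians(np.interp(th,[-.79,.524],[12,28]))
P=np.array([E(t,l) for t,l in zip(th,Ls)]);print(P[[0,4,8,12,16]].round(1));print((np.diff(P,axis=0)@RD.T).round(1)); print((RD@[0,-np.radians(1),0]).round(4))
im,d=cams.get_image("side");cv2.imwrite("pics/s3.png",cv2.resize(im[100:280,210:440,::-1],None,fx=3,fy=3))
E
```

```text
clock: 2.75
tcp_pos: [0.5439, 0.0421, 0.1559]
tcp_rot: [0.113, 0.988, -0.012, 0.103]
wrist_force: [-0.5, 0.4, 0.7]
opening: 0.0874
t 2.75 tcp_d [-92.1   1.7 155.9] tcp [543.9  42.1 155.9] dp [  4.6  -2.8 -10.9] rot [-0.    -0.001 -0.002] f 1 F_d [-0.56  0.3   0.66]
[[ -86.3    0.   134.6]
 [-100.1    0.   116. ]
 [-107.1    0.    94. ]
 [-106.7    0.    71. ]
 [ -99.     0.    49.4]]
[[-3.9  0.9 -4.2]
 [-3.5  0.8 -4.5]
 [-3.2  0.7 -4.8]
 [-2.8  0.7 -5.1]
 [-2.4  0.6 -5.3]
 [-1.9  0.5 -5.4]
 [-1.5  0.4 -5.6]
 [-1.   0.2 -5.7]
 [-0.6  0.1 -5.8]
 [-0.1  0.  -5.8]
 [ 0.3 -0.1 -5.8]
 [ 0.8 -0.2 -5.7]
 [ 1.2 -0.3 -5.6]
 [ 1.7 -0.4 -5.5]
 [ 2.1 -0.5 -5.3]
 [ 2.5 -0.6 -5.1]]
[-0.004 -0.017  0.   ]
```

View pics/s3.png

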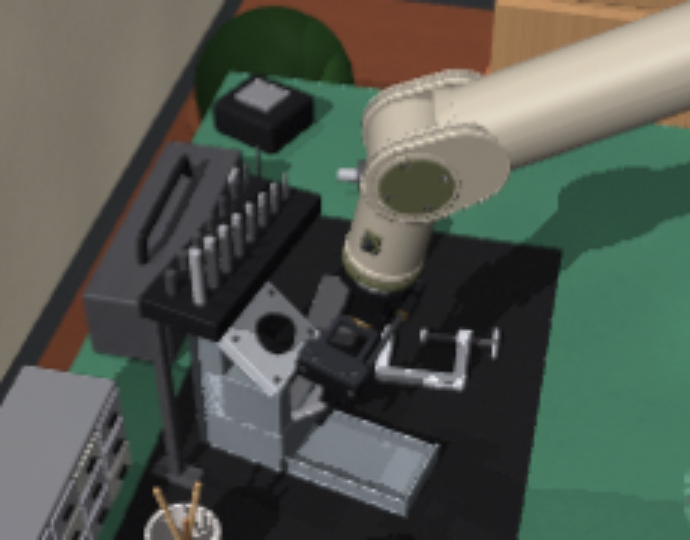

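The gripper is clear of the console and the rack. Going down to contact.

```bash
python3 -m inch '[{"rot":[0,0,0],"dp":[1,-0.6,-4],"hand":1},{"rot":[0,0,0],"dp":[1,-0.6,-4],"hand":1},{"rot":[0,0,0],"dp":[1,-0.6,-3],"hand":1},{"rot":[0,0,0],"dp":[1,-0.5,-3],"hand":1},{"rot":[0,0,0],"dp":[0,0,-3],"hand":1},{"rot":[0,0,0],"dp":[0,0,-3],"hand":1},{"rot":[0,0,0],"dp":[0,0,-1],"hand":1},{"rot":[0,0,0],"dp":[0,0,0],"hand":1}]'
python3 - <<'E'
from h import *
plan([-.0863,0,.1346],12)
E
```

```text
clock: 3.6
tcp_pos: [0.5476, 0.0387, 0.1346]
tcp_rot: [0.114, 0.988, -0.012, 0.103]
wrist_force: [-8.4, 0.3, 9.4]
opening: 0.0869
t 3.6 tcp_d [-87.7  -0.8 134.6] tcp [547.6  38.7 134.6] dp [1.6 0.4 0. ] rot [-0.    -0.002 -0.   ] f 1 F_d [-8.28 -1.61  9.37]
```

```bash
python3 -m inch '[{"rot":[-0.004,-0.017,0],"dp":[-3.9,0.9,-4.2],"hand":1},{"rot":[-0.004,-0.017,0],"dp":[-3.5,0.8,-4.5],"hand":1},{"rot":[-0.004,-0.017,0],"dp":[-3.2,0.7,-4.8],"hand":1},{"rot":[-0.004,-0.017,0],"dp":[-2.8,0.7,-5.1],"hand":1},{"rot":[-0.004,-0.017,0],"dp":[-2.4,0.6,-5.3],"hand":1},{"rot":[-0.004,-0.017,0],"dp":[-1.9,0.5,-5.4],"hand":1},{"rot":[-0.004,-0.017,0],"dp":[-1.5,0.4,-5.6],"hand":1},{"rot":[-0.004,-0.017,0],"dp":[-1,0.2,-5.7],"hand":1}]'
python3 - <<'E'
from h import *
plan([-.1071,0,.094],20)
im,d=cams.get_image("side");cv2.imwrite("pics/s4.png",cv2.resize(im[100:280,210:440,::-1],None,fx=3,fy=3))
E
```

```text
clock: 4.4
tcp_pos: [0.5275, 0.0434, 0.0934]
tcp_rot: [0.113, 0.978, -0.02, 0.172]
wrist_force: [-4.3, 0.8, 2.5]
opening: 0.0869
t 4.4 tcp_d [-108.4   -0.7   93.4] tcp [527.5  43.4  93.4] dp [1.4 0.4 0.6] rot [ 0.    -0.001 -0.001] f 1 F_d [-4.34 -0.23  2.54]
```

View pics/s4.png

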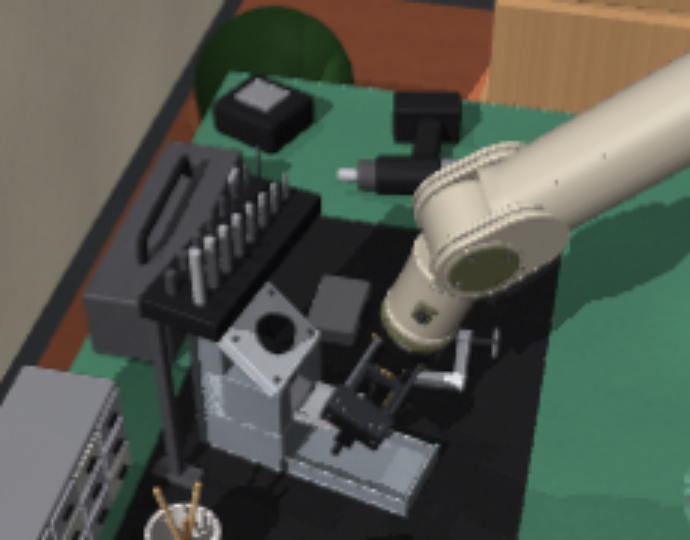

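```bash
cat >> h.py <<'E'
def flap():
    for n in("top","side"):
        c=cams.calibration(n);im,d=cams.get_image(n);P,u,v=cloud(c,d);Q=w2d(P)*1000
        m=(Q[:,0]>-120)&(Q[:,0]<-38)&(abs(Q[:,1])<24)&(Q[:,2]>33)&(Q[:,2]<150);q=Q[m];uu=np.c_[u,v][m]
        # ransac line in x-z
        best=None
        rng=np.random.default_rng(0)
        if len(q)<20: print(n,"few",len(q));continue
        for _ in range(500):
            i=rng.choice(len(q),2,replace=False);a=q[i]
            if abs(a[0,0]-a[1,0])<15:continue
            k=(a[1,2]-a[0,2])/(a[1,0]-a[0,0]);b=a[0,2]-k*a[0,0]
            if abs(b-36*k-82)>8: continue
            e=abs(q[:,2]-k*q[:,0]-b)/np.hypot(1,k)<2.5
            if best is None or e.sum()>best.sum():best=e
        if best is None: print(n,"none",len(q));continue
        p=np.polyfit(q[best,0],q[best,2],1);print(n,"flap angle",np.arctan(p[0]).round(3),"n",best.sum(),len(q),"zh",np.polyval(p,-36).round(1),"xmin",q[best,0].min().round(1))
E
python3 - <<'E'
from h import *
flap()
im,d=cams.get_image("wrist");cv2.imwrite("pics/w4.png",im[:,:,::-1])
E
```

```text
top flap angle -0.13 n 177 307 zh 81.0 xmin -109.1
side flap angle -0.122 n 39 51 zh 85.1 xmin -70.4
```

View pics/w4.png

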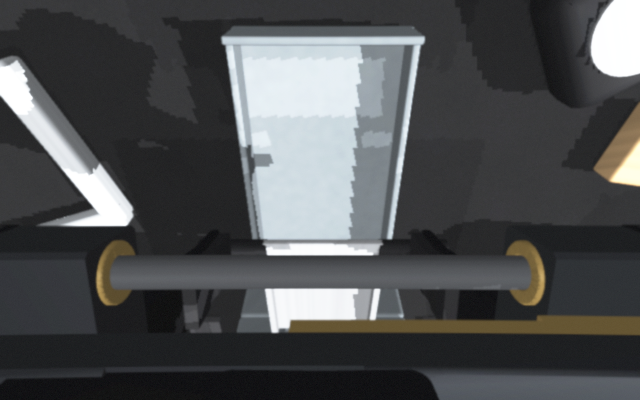

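The flap is at -0.125 rad, which matches the plan (-0.13). The wrist view shows both ears under the finger tips. Continuing along the arc.

```bash
python3 -m inch '[{"rot":[-0.004,-0.017,0],"dp":[-0.4,0.1,-5.4],"hand":1},{"rot":[-0.004,-0.017,0],"dp":[0,0,-5.6],"hand":1},{"rot":[-0.004,-0.017,0],"dp":[0.5,-0.1,-5.8],"hand":1},{"rot":[-0.004,-0.017,0],"dp":[1,-0.2,-5.7],"hand":1},{"rot":[-0.004,-0.017,0],"dp":[1.4,-0.3,-5.6],"hand":1},{"rot":[-0.004,-0.017,0],"dp":[1.8,-0.4,-5.5],"hand":1},{"rot":[-0.004,-0.017,0],"dp":[2.1,-0.5,-5.3],"hand":1},{"rot":[-0.004,-0.017,0],"dp":[2,-0.5,-3.6],"hand":1}]'
python3 - <<'E'
from h import *
plan([-.099,0,.0494],28)
flap()
im,d=cams.get_image("side");cv2.imwrite("pics/s5.png",cv2.resize(im[100:280,210:440,::-1],None,fx=3,fy=3))
E
```

```text
clock: 5.4
tcp_pos: [0.5371, 0.0413, 0.0515]
tcp_rot: [0.111, 0.964, -0.028, 0.241]
wrist_force: [-2.7, -0.0, 1.8]
opening: 0.0869
t 5.4 tcp_d [-98.5  -0.6  51.5] tcp [537.1  41.3  51.5] dp [-0.3  0.7 -2.1] rot [ 0.001  0.001 -0.   ] f 1 F_d [-2.67 -0.65  1.84]
top flap angle 0.549 n 191 364 zh 85.1 xmin -98.8
side flap angle 0.547 n 79 127 zh 84.0 xmin -71.2
```

View pics/s5.png

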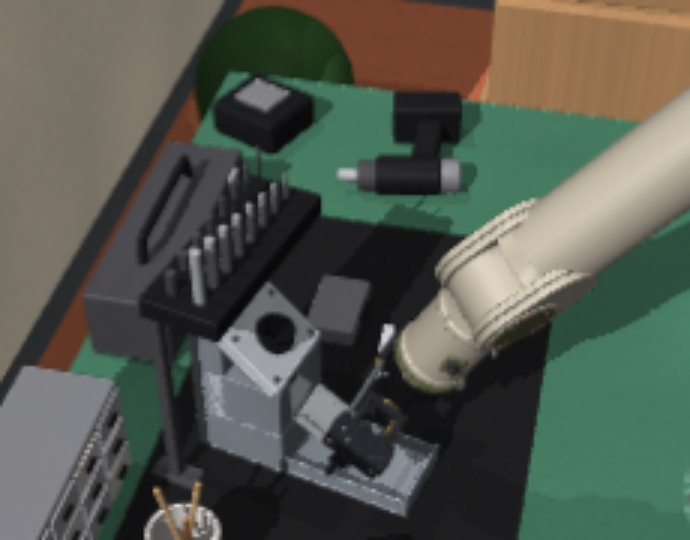

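Flap measures about 0.548. I'll back off along the tool axis and wait.

```bash
python3 -m inch '[{"rot":[0,0,0],"dp":[-2.3,0.5,4.4],"hand":1},{"rot":[0,0,0],"dp":[-4.6,1.1,8.8],"hand":1},{"rot":[0,0,0],"dp":[-7,1.6,14],"hand":1},{"rot":[0,0,0],"dp":[-9,2.1,18],"hand":1},{"rot":[0,0,0],"dp":[-12,2.8,20],"hand":1},{"rot":[0,0,0],"dp":[-12,2.8,20],"hand":1},{"rot":[0,0,0],"dp":[-12,2.8,20],"hand":1},{"rot":[0,0,0],"dp":[-12,2.8,20],"hand":1}]'
python3 - <<'E'
from h import *
flap()
plan([-.14,0,.24],40)
im,d=cams.get_image("side");cv2.imwrite("pics/s6.png",cv2.resize(im[100:280,210:440,::-1],None,fx=3,fy=3))
E
```

```text
clock: 6.35
tcp_pos: [0.4653, 0.0579, 0.1783]
tcp_rot: [0.111, 0.964, -0.027, 0.24]
wrist_force: [0.3, -0.0, 0.6]
opening: 0.0869
top flap angle 0.543 n 204 335 zh 84.4 xmin -101.2
side flap angle 0.53 n 129 191 zh 83.4 xmin -98.7
t 6.45 tcp_d [-171.5    0.3  180. ] tcp [466.3  58.9 180. ] dp [30.6 -7.5 60. ] rot [-0.051 -0.2   -0.002] f 1 F_d [-0.2   0.75  0.31]
```

View pics/s6.png

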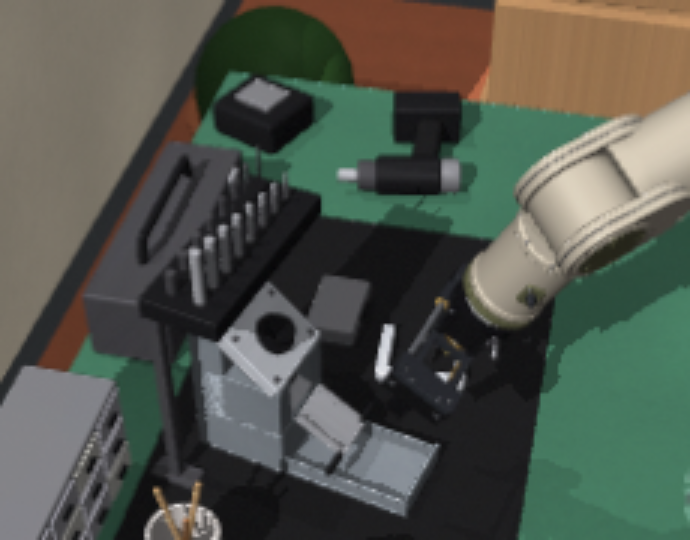

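The flap stays at about 0.535 with the gripper off it; the ear is free in view at (335,455). Now I'll shut the gripper, lean to 40 degrees and line up with the button axis. This also lets the flap stand well over 1 s.

```bash
python3 -m inch '[{"rot":[-0.007,-0.029,0],"dp":[10.2,-2.4,13.8],"hand":0},{"rot":[-0.007,-0.029,0],"dp":[10.2,-2.4,13.8],"hand":0},{"rot":[-0.007,-0.029,0],"dp":[10.2,-2.4,13.8],"hand":0},{"rot":[-0.007,-0.029,0],"dp":[10.2,-2.4,13.8],"hand":0},{"rot":[-0.007,-0.029,0],"dp":[10.2,-2.4,13.8],"hand":0},{"rot":[-0.007,-0.029,0],"dp":[10.2,-2.4,13.8],"hand":0},{"rot":[-0.007,-0.029,0],"dp":[10.2,-2.4,13.8],"hand":0},{"rot":[0,0,0],"dp":[10.2,-2.4,13.8],"hand":0}]' 20
python3 - <<'E'
from h import *
plan([-.010-.0193,0,.198+.023],40)
flap()
# console plane & button
for n in("top","side"):
    c=cams.calibration(n);im,d=cams.get_image(n);P,u,v=cloud(c,d);Q=w2d(P)*1000
    m=(Q[:,0]>-50)&(Q[:,0]<40)&(abs(Q[:,1])<54)&(Q[:,2]>130)&(Q[:,2]<225)
    h=(Q-[-10,0,198])@[-.643,0,.766]
    a=(Q-[-10,0,198])@[.766,0,.643]
    mm=m&(np.hypot(a,Q[:,1])<14);print(n,"button height rel",np.median(h[mm]),mm.sum())
    col=im[v,u].astype(int).sum(1)
    bb=m&(abs(h)<6)&(abs(a)<30)&(abs(Q[:,1])<30);print(np.percentile(a[bb],[0,100]),np.percentile(Q[bb,1],[0,100]),np.median(h[bb]))
im,d=cams.get_image("side");cv2.imwrite("pics/s7.png",cv2.resize(im[100:280,210:440,::-1],None,fx=3,fy=3))
im,d=cams.get_image("wrist");cv2.imwrite("pics/w7.png",im[:,:,::-1])
E
```

```text
clock: 7.3
tcp_pos: [0.5478, 0.0384, 0.2876]
tcp_rot: [0.107, 0.933, -0.041, 0.34]
wrist_force: [0.8, 0.3, 0.0]
opening: 0.0306
t 7.3 tcp_d [-87.5  -0.9 287.6] tcp [547.8  38.4 287.6] dp [ 56.8 -12.4 -66.6] rot [ 0.003  0.001 -0.   ] f 1 F_d [0.75 0.48 0.01]
top flap angle 0.575 n 98 161 zh 85.7 xmin -92.1
side flap angle 0.509 n 114 189 zh 83.3 xmin -100.3
top button height rel 0.648467205253922 62
[-15.23484014  20.05853511] [-18.76460248  16.74580806] 0.3426835503261272
side button height rel -0.4469183133908591 36
[-14.20314159  20.11762716] [-18.80224341  19.29298421] -0.6053941202601449
```

View pics/s7.png

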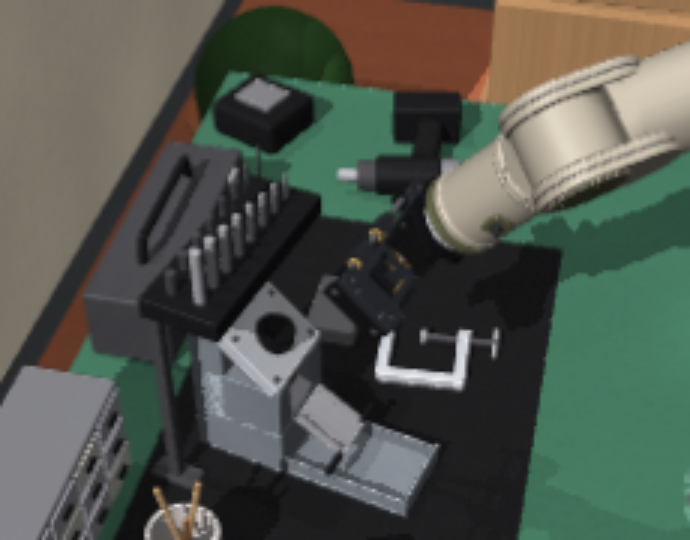

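View pics/w7.png

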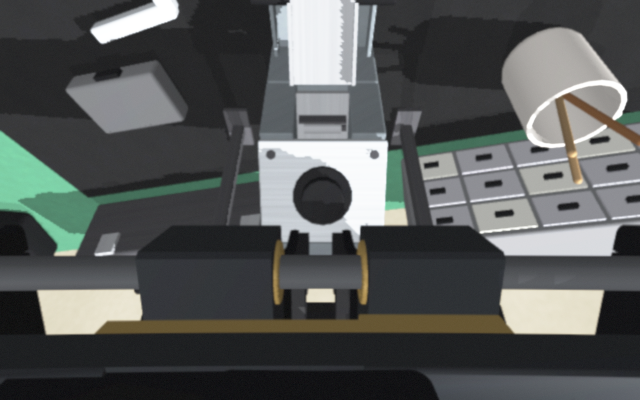

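The wrist view shows the button at (322,195) in line with the shut fingers. Both cameras confirm its height within 0.7 mm. Approaching to about 8 mm.

```bash
python3 -m inch '[{"rot":[0,0,0],"dp":[10.1,-2.3,-11.8],"hand":0},{"rot":[0,0,0],"dp":[10.1,-2.3,-11.8],"hand":0},{"rot":[0,0,0],"dp":[10.1,-2.3,-11.8],"hand":0},{"rot":[0,0,0],"dp":[10.1,-2.3,-11.8],"hand":0},{"rot":[0,0,0],"dp":[10.1,-2.3,-11.8],"hand":0},{"rot":[0,0,0],"dp":[10.1,-2.3,-11.8],"hand":0},{"rot":[0,0,0],"dp":[10.1,-2.3,-11.8],"hand":0},{"rot":[0,0,0],"dp":[0,0,0],"hand":0}]'
cat >> h.py <<'E'
def btn():
    s=status.read_state();q=w2d(s['tcp_pos'])[0]*1000-[-10,0,198];f=RD.T@s['wrist_force']
    n=np.array([-.643,0,.766])
    print("t",round(s['clock'],2),"off",(q@n).round(2),"perp",(q@[.766,0,.643]).round(2),"y",q[1].round(2),"Fn",(f@n).round(2),"Fd",f.round(2),"open",s['opening'])
E
python3 - <<'E'
from h import *
plan([-.01,0,.198],40)
btn()
im,d=cams.get_image("side");cv2.imwrite("pics/s8.png",cv2.resize(im[100:280,210:440,::-1],None,fx=3,fy=3))
E
```

```text
clock: 8.4
tcp_pos: [0.6175, 0.022, 0.2022]
tcp_rot: [0.107, 0.934, -0.041, 0.338]
wrist_force: [-0.5, -0.4, 0.1]
opening: 0.0002
t 8.4 tcp_d [-15.9  -1.1 202.2] tcp [617.5  22.  202.2] dp [ 6.  -0.3 -4.2] rot [ 0.004 -0.004  0.   ] f 1 F_d [-0.4  -0.49  0.14]
t 8.4 off 6.98 perp -1.85 y -1.08 Fn 0.36 Fd [-0.4  -0.49  0.14] open 0.00016613108295426534
```

View pics/s8.png

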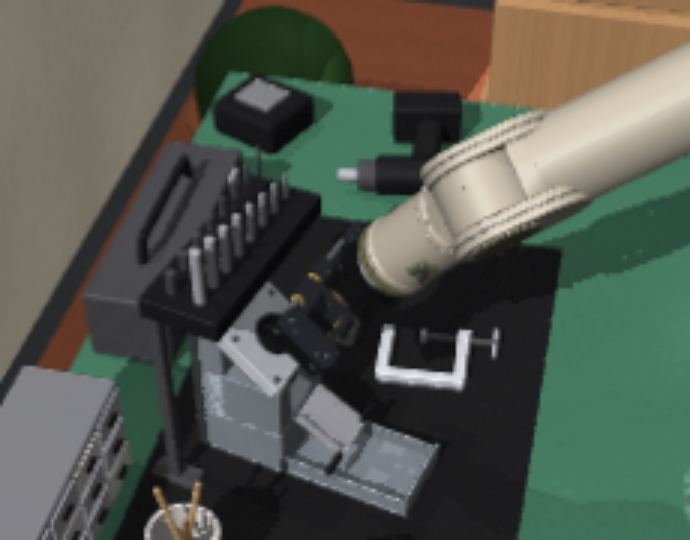

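```bash
python3 -m inch '[{"rot":[0,0,0],"dp":[2.2,0.5,1.9],"hand":0},{"rot":[0,0,0],"dp":[0.6,-0.15,-0.8],"hand":0},{"rot":[0,0,0],"dp":[0.6,-0.15,-0.8],"hand":0},{"rot":[0,0,0],"dp":[0.6,-0.15,-0.8],"hand":0},{"rot":[0,0,0],"dp":[0.6,-0.15,-0.8],"hand":0},{"rot":[0,0,0],"dp":[0.6,-0.15,-0.8],"hand":0},{"rot":[0,0,0],"dp":[0.6,-0.15,-0.8],"hand":0},{"rot":[0,0,0],"dp":[0,0,0],"hand":0}]'; python3 -c "
from h import *;btn()"
```

```text
clock: 9.25
tcp_pos: [0.6239, 0.0221, 0.2014]
tcp_rot: [0.108, 0.934, -0.04, 0.339]
wrist_force: [0.0, -0.5, -0.4]
opening: 0.001
t 9.25 off 2.35 perp 2.48 y 0.49 Fn -0.43 Fd [ 0.16 -0.49 -0.43] open 0.0009994022443826711
```

```bash
python3 -m inch '[{"rot":[0,0,0],"dp":[0.6,-0.15,-0.8],"hand":0},{"rot":[0,0,0],"dp":[0.6,-0.15,-0.8],"hand":0},{"rot":[0,0,0],"dp":[0.6,-0.15,-0.8],"hand":0},{"rot":[0,0,0],"dp":[0.6,-0.15,-0.8],"hand":0},{"rot":[0,0,0],"dp":[0,0,0],"hand":0},{"rot":[0,0,0],"dp":[0,0,0],"hand":0},{"rot":[0,0,0],"dp":[0,0,0],"hand":0},{"rot":[0,0,0],"dp":[0,0,0],"hand":0}]'; python3 -c "
from h import *
btn();cams.get_image('side');btn();cams.get_image('side');btn()"
```

```text
clock: 10.05
tcp_pos: [0.6264, 0.0216, 0.1985]
tcp_rot: [0.108, 0.934, -0.04, 0.34]
wrist_force: [-1.4, -0.5, 2.3]
opening: 0.0008
t 10.05 off -1.49 perp 2.55 y 0.57 Fn 2.58 Fd [-1.22 -0.82  2.35] open 0.0008251337861817511
t 10.1 off -1.5 perp 2.59 y 0.58 Fn 3.4 Fd [-1.34  0.46  3.31] open 0.0007887925622400811
t 10.15 off -1.49 perp 2.57 y 0.61 Fn 3.26 Fd [-2.07 -1.93  2.53] open 0.0004785339498909008
```

```bash
python3 -m inch '[{"rot":[0,0,0],"dp":[0.3,-0.07,-0.4],"hand":0},{"rot":[0,0,0],"dp":[0.3,-0.07,-0.4],"hand":0},{"rot":[0,0,0],"dp":[0,0,0],"hand":0},{"rot":[0,0,0],"dp":[0,0,0],"hand":0},{"rot":[0,0,0],"dp":[0,0,0],"hand":0},{"rot":[0,0,0],"dp":[0,0,0],"hand":0},{"rot":[0,0,0],"dp":[0,0,0],"hand":0},{"rot":[0,0,0],"dp":[0,0,0],"hand":0}]'; python3 -c "
from h import *
for i in range(4): btn();cams.get_image('side')"
```

```text
clock: 10.95
tcp_pos: [0.627, 0.0214, 0.1977]
tcp_rot: [0.108, 0.934, -0.04, 0.34]
wrist_force: [-0.9, -0.1, 3.3]
opening: 0.0005
t 10.95 off -2.53 perp 2.5 y 0.56 Fn 3.03 Fd [-0.84 -0.25  3.26] open 0.000517397437397258
t 11.0 off -2.52 perp 2.53 y 0.56 Fn 2.25 Fd [0.24 0.93 3.13] open 0.0005818094614723338
t 11.05 off -2.52 perp 2.51 y 0.6 Fn 3.55 Fd [-0.75 -0.1   4.01] open 0.0004391256126715873
t 11.1 off -2.52 perp 2.51 y 0.58 Fn 2.76 Fd [-0.37 -0.8   3.29] open 0.00044745349363635364
```

```bash
python3 -m inch '[{"rot":[0,0,0],"dp":[0.3,-0.07,-0.4],"hand":0},{"rot":[0,0,0],"dp":[0.3,-0.07,-0.4],"hand":0},{"rot":[0,0,0],"dp":[0,0,0],"hand":0},{"rot":[0,0,0],"dp":[0,0,0],"hand":0},{"rot":[0,0,0],"dp":[0,0,0],"hand":0},{"rot":[0,0,0],"dp":[0,0,0],"hand":0},{"rot":[0,0,0],"dp":[0,0,0],"hand":0},{"rot":[0,0,0],"dp":[0,0,0],"hand":0}]'; python3 -c "
from h import *
for i in range(4): btn();cams.get_image('side')"
```

```text
clock: 11.95
tcp_pos: [0.6276, 0.0213, 0.1968]
tcp_rot: [0.108, 0.934, -0.04, 0.34]
wrist_force: [1.3, -0.1, 3.3]
opening: 0.0004
t 11.95 off -3.54 perp 2.39 y 0.58 Fn 1.7 Fd [1.31 0.2  3.33] open 0.00037642687401497565
t 12.0 off -3.54 perp 2.36 y 0.59 Fn 3.68 Fd [ 0.14 -0.65  4.93] open 0.0003061979475774644
t 12.05 off -3.55 perp 2.35 y 0.63 Fn 3.15 Fd [-0.27  0.42  3.89] open 0.0005096608090687132
t 12.1 off -3.57 perp 2.35 y 0.53 Fn 3.98 Fd [-0.48  0.04  4.8 ] open 0.0005447314425036715
```

```bash
python3 -m inch '[{"rot":[0,0,0],"dp":[0.3,-0.07,-0.4],"hand":0},{"rot":[0,0,0],"dp":[0.3,-0.07,-0.4],"hand":0},{"rot":[0,0,0],"dp":[0,0,0],"hand":0},{"rot":[0,0,0],"dp":[0,0,0],"hand":0},{"rot":[0,0,0],"dp":[0,0,0],"hand":0},{"rot":[0,0,0],"dp":[0,0,0],"hand":0},{"rot":[0,0,0],"dp":[0,0,0],"hand":0},{"rot":[0,0,0],"dp":[0,0,0],"hand":0}]'; python3 -c "
from h import *
for i in range(4): btn();cams.get_image('side')"
```

```text
clock: 12.95
tcp_pos: [0.6282, 0.0212, 0.1962]
tcp_rot: [0.108, 0.934, -0.04, 0.34]
wrist_force: [-3.9, 0.1, 8.1]
opening: 0.0003
t 12.95 off -4.4 perp 2.41 y 0.61 Fn 8.64 Fd [-3.78 -0.81  8.11] open 0.000262185335379859
t 13.0 off -4.43 perp 2.38 y 0.61 Fn 8.84 Fd [-5.14 -1.    7.22] open 0.0002585399007697781
t 13.05 off -4.41 perp 2.39 y 0.62 Fn 7.95 Fd [-3.78  0.09  7.21] open 0.0005925557597801997
t 13.1 off -4.42 perp 2.4 y 0.58 Fn 8.4 Fd [-3.42 -0.83  8.09] open 0.0006579948764020558
```

At the halfway stop: the force jumped to about 8.4 N, below the 9 N of the second stage. Holding.

```bash
python3 -m inch '[{"rot":[0,0,0],"dp":[0,0,0],"hand":0},{"rot":[0,0,0],"dp":[0,0,0],"hand":0},{"rot":[0,0,0],"dp":[0,0,0],"hand":0},{"rot":[0,0,0],"dp":[0,0,0],"hand":0},{"rot":[0,0,0],"dp":[0,0,0],"hand":0},{"rot":[0,0,0],"dp":[0,0,0],"hand":0},{"rot":[0,0,0],"dp":[0,0,0],"hand":0},{"rot":[0,0,0],"dp":[0,0,0],"hand":0}]'; python3 -c "
from h import *
btn();flap()"; python3 -m inch '[{"rot":[0,0,0],"dp":[0,0,0],"hand":0},{"rot":[0,0,0],"dp":[0,0,0],"hand":0},{"rot":[0,0,0],"dp":[0,0,0],"hand":0},{"rot":[0,0,0],"dp":[0,0,0],"hand":0},{"rot":[0,0,0],"dp":[0,0,0],"hand":0},{"rot":[0,0,0],"dp":[0,0,0],"hand":0},{"rot":[0,0,0],"dp":[0,0,0],"hand":0},{"rot":[0,0,0],"dp":[0,0,0],"hand":0}]'; python3 -c "
from h import *
btn()
im,d=cams.get_image('side');cv2.imwrite('pics/s9.png',cv2.resize(im[170:270,260:390,::-1],None,fx=5,fy=5))"
```

```text
clock: 13.95
tcp_pos: [0.6282, 0.0212, 0.1962]
tcp_rot: [0.108, 0.934, -0.04, 0.34]
wrist_force: [-4.1, 1.3, 8.3]
opening: 0.0002
t 13.95 off -4.4 perp 2.43 y 0.63 Fn 9.12 Fd [-4.34  0.35  8.27] open 0.00017484996545321605
top few 0
side flap angle 0.514 n 122 193 zh 83.3 xmin -98.1
clock: 14.85
tcp_pos: [0.6281, 0.0212, 0.1962]
tcp_rot: [0.108, 0.934, -0.04, 0.34]
wrist_force: [-4.3, 0.5, 8.1]
opening: 0.0003
t 14.85 off -4.41 perp 2.39 y 0.6 Fn 8.93 Fd [-4.26 -0.48  8.08] open 0.00027182361333843584
```

View pics/s9.png

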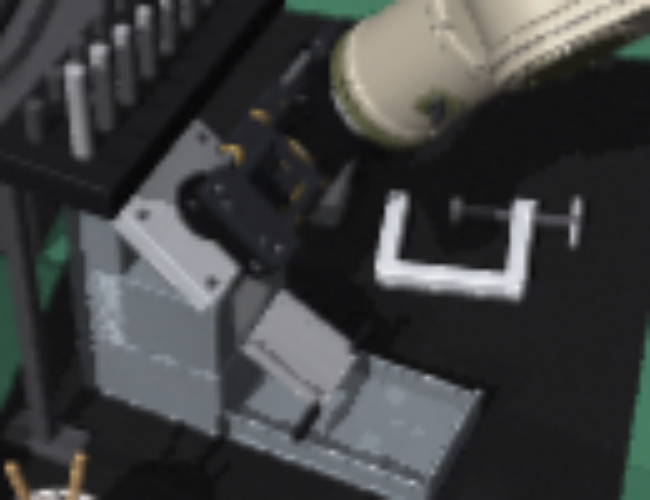

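The second stage is holding and no bit is in the tray. Pressing fully down now, about 5.1 mm more.

```bash
python3 -m inch '[{"rot":[0,0,0],"dp":[0.64,-0.15,-0.79],"hand":0},{"rot":[0,0,0],"dp":[0.64,-0.15,-0.79],"hand":0},{"rot":[0,0,0],"dp":[0.64,-0.15,-0.79],"hand":0},{"rot":[0,0,0],"dp":[0.64,-0.15,-0.79],"hand":0},{"rot":[0,0,0],"dp":[0.64,-0.15,-0.79],"hand":0},{"rot":[0,0,0],"dp":[0,0,0],"hand":0},{"rot":[0,0,0],"dp":[0,0,0],"hand":0},{"rot":[0,0,0],"dp":[0,0,0],"hand":0}]'; python3 -c "
from h import *
btn()
im,d=cams.get_image('side');cv2.imwrite('pics/s10.png',cv2.resize(im[170:270,260:390,::-1],None,fx=5,fy=5));btn()"
```

```text
clock: 15.7
tcp_pos: [0.6312, 0.0206, 0.1927]
tcp_rot: [0.108, 0.934, -0.04, 0.34]
wrist_force: [-17.7, 0.8, 19.1]
opening: 0.0001
t 15.7 off -9.01 perp 2.54 y 0.69 Fn 25.81 Fd [-17.43  -3.25  19.06] open 6.970850932552347e-05
t 15.75 off -9.01 perp 2.51 y 0.69 Fn 25.66 Fd [-17.55  -2.78  18.77] open -1.3760350230556122e-05
```

View pics/s10.png

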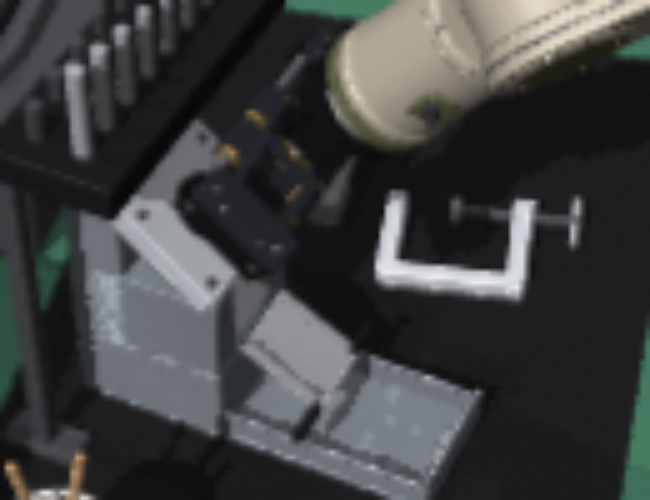

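```bash
python3 -m inch '[{"rot":[0,0,0],"dp":[0.1,0,-0.1],"hand":0},{"rot":[0,0,0],"dp":[0,0,0],"hand":0},{"rot":[0,0,0],"dp":[0,0,0],"hand":0},{"rot":[0,0,0],"dp":[0,0,0],"hand":0},{"rot":[0,0,0],"dp":[0,0,0],"hand":0},{"rot":[0,0,0],"dp":[0,0,0],"hand":0},{"rot":[0,0,0],"dp":[0,0,0],"hand":0},{"rot":[0,0,0],"dp":[0,0,0],"hand":0}]'; python3 -c "
from h import *
btn()
im,d=cams.get_image('side');cv2.imwrite('pics/s11.png',cv2.resize(im[170:270,260:390,::-1],None,fx=5,fy=5))
im,d=cams.get_image('top');cv2.imwrite('pics/t11.png',cv2.resize(im[150:270,240:400,::-1],None,fx=5,fy=5))
im,d=cams.get_image('wrist');cv2.imwrite('pics/w11.png',im[:,:,::-1]);flap()"
```

```text
clock: 16.55
tcp_pos: [0.6312, 0.0206, 0.1927]
tcp_rot: [0.108, 0.934, -0.04, 0.34]
wrist_force: [-19.8, 0.5, 20.7]
opening: 0.0006
t 16.55 off -9.07 perp 2.52 y 0.68 Fn 28.26 Fd [-19.35  -4.05  20.65] open 0.0005990771686598569
top few 0
side flap angle 0.52 n 126 192 zh 83.8 xmin -99.0
```

View pics/s11.png

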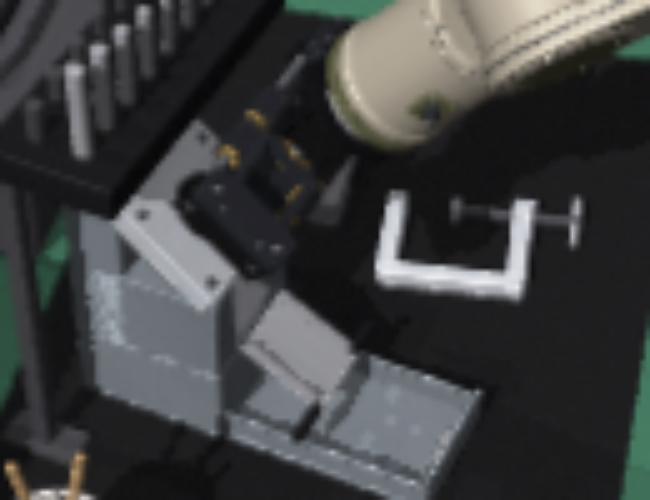

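View pics/w11.png

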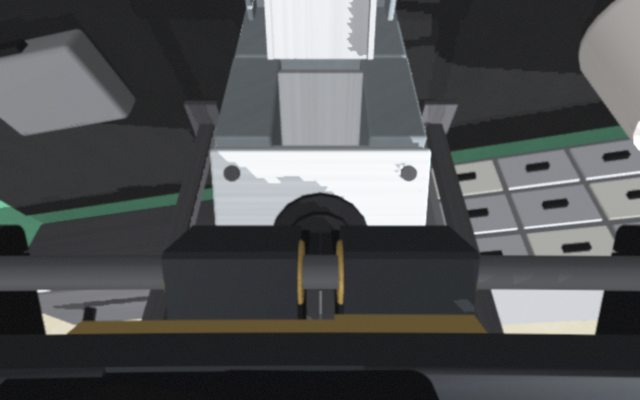

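View pics/t11.png

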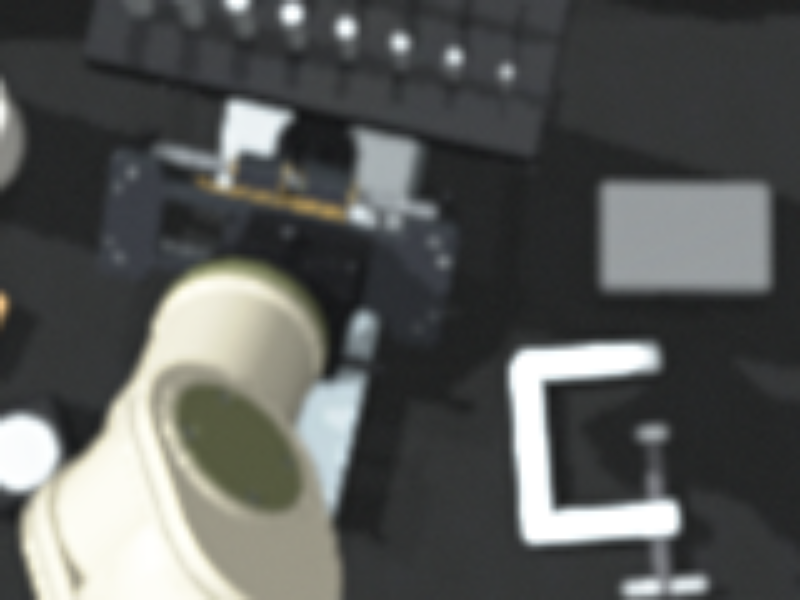

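The wrist view now shows an empty ramp in the mouth at (321,110), where a dark bar showed before at (322,125). The force was 28 N on the hard stop. I'll let the button up along its axis and look in the tray.

```bash
python3 -m inch '[{"rot":[0,0,0],"dp":[-1.9,0.45,2.3],"hand":0},{"rot":[0,0,0],"dp":[-3.2,0.7,3.8],"hand":0},{"rot":[0,0,0],"dp":[-6.4,1.5,7.6],"hand":0},{"rot":[0,0,0],"dp":[-12.6,3,15.3],"hand":0},{"rot":[0,0,0],"dp":[-18,4.2,22],"hand":0},{"rot":[0,0,0],"dp":[-22,5,26],"hand":0},{"rot":[0,0,0],"dp":[-22,5,26],"hand":0},{"rot":[0,0,0],"dp":[-22,5,26],"hand":0}]'; python3 -m inch '[{"rot":[0,0,0],"dp":[-30,7,10],"hand":0},{"rot":[0,0,0],"dp":[-30,7,5],"hand":0},{"rot":[0,0,0],"dp":[-30,7,0],"hand":0},{"rot":[0,0,0],"dp":[-20,5,0],"hand":0},{"rot":[0,0,0],"dp":[0,0,0],"hand":0},{"rot":[0,0,0],"dp":[0,0,0],"hand":0},{"rot":[0,0,0],"dp":[0,0,0],"hand":0},{"rot":[0,0,0],"dp":[0,0,0],"hand":0}]'; python3 -c "
from h import *
btn()
im,d=cams.get_image('side');cv2.imwrite('pics/s12.png',cv2.resize(im[170:270,260:390,::-1],None,fx=5,fy=5))
im,d=cams.get_image('top');cv2.imwrite('pics/t12.png',cv2.resize(im[150:270,240:400,::-1],None,fx=5,fy=5))
im,d=cams.get_image('wrist');cv2.imwrite('pics/w12.png',im[:,:,::-1]);flap()"
```

```text
clock: 17.6
tcp_pos: [0.5215, 0.0449, 0.3212]
tcp_rot: [0.108, 0.934, -0.041, 0.339]
wrist_force: [1.0, 0.9, 0.1]
opening: 0.0009
clock: 18.4
tcp_pos: [0.4608, 0.07, 0.3353]
tcp_rot: [0.11, 0.934, -0.042, 0.336]
wrist_force: [-0.4, -0.6, -0.6]
opening: 0.0007
t 18.4 off 214.09 perp -41.44 y 9.87 Fn -0.24 Fd [-0.3  -0.69 -0.56] open 0.0006912378622931388
top flap angle 0.52 n 190 334 zh 82.0 xmin -101.2
side flap angle 0.553 n 120 191 zh 85.0 xmin -99.7
```

View pics/s12.png

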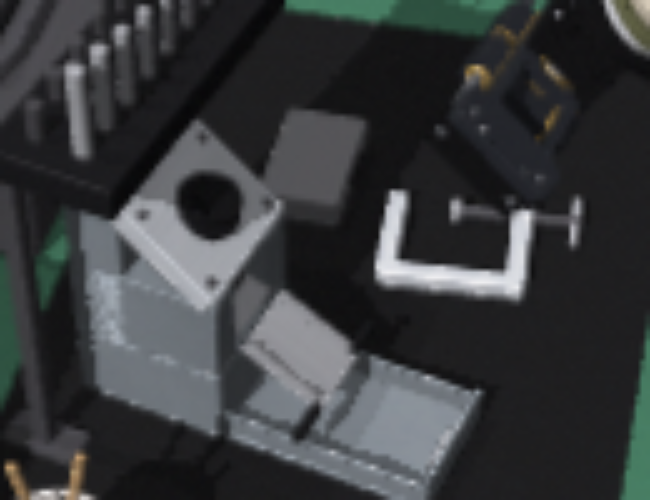

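View pics/w12.png

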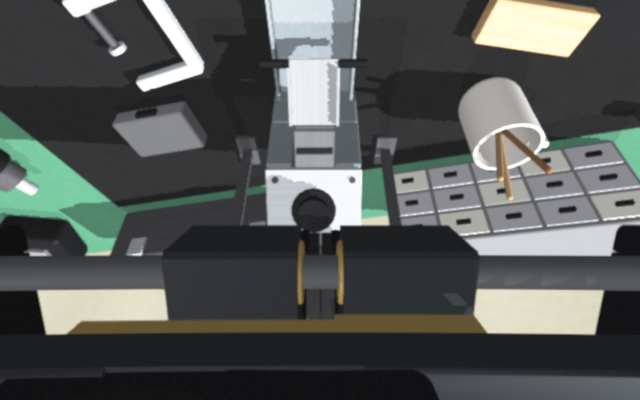

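View pics/t12.png

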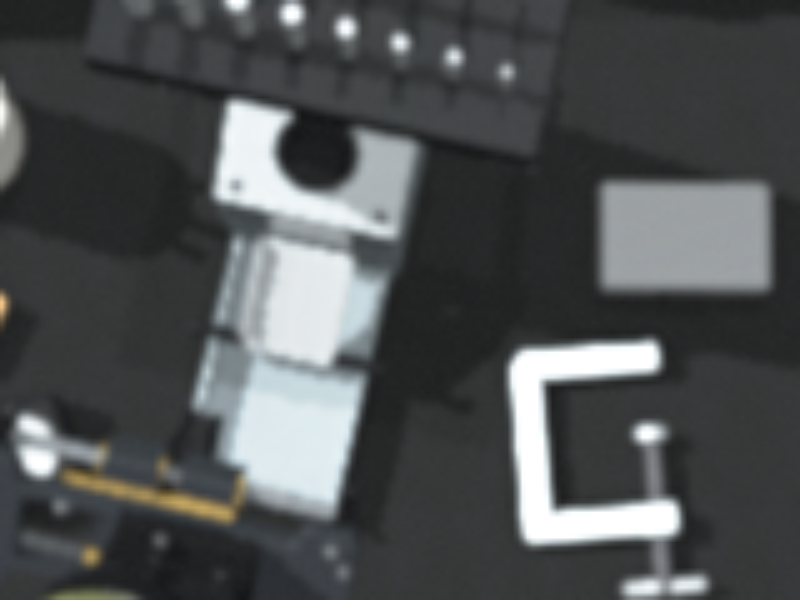

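```bash
python3 -c "
import cv2,numpy as np
a=cv2.imread('pics/w11.png')[0:200,220:420];b=cv2.imread('pics/w12.png')[0:200,220:420]
cv2.imwrite('pics/z1.png',cv2.resize(np.hstack([a,b]),None,fx=2,fy=2,interpolation=cv2.INTER_CUBIC))"
```

```text
(no output)
```

View pics/z1.png

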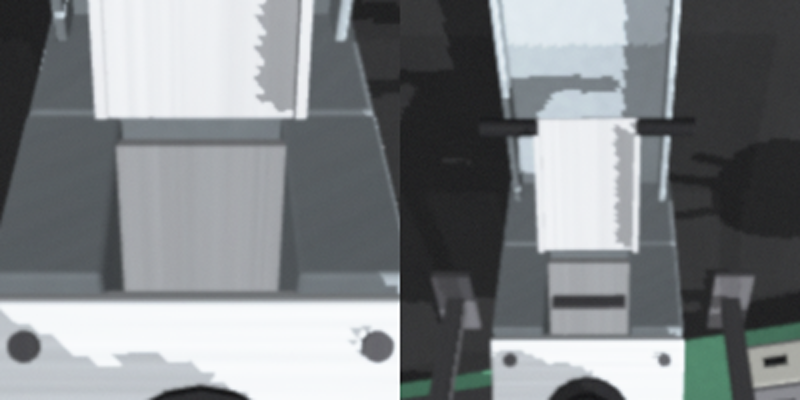

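The dark bar at (314,150) is the gate, now back up. The bit isn't on the ramp. I'll move away to see the whole tray.

```bash
python3 -m inch '[{"rot":[0.02,0.1,0],"dp":[-20,5,0],"hand":0},{"rot":[0.02,0.1,0],"dp":[-20,5,0],"hand":0},{"rot":[0.02,0.1,0],"dp":[-20,5,0],"hand":0},{"rot":[0.02,0.1,0],"dp":[-20,5,0],"hand":0},{"rot":[0.02,0.1,0],"dp":[-10,2,0],"hand":0},{"rot":[0.02,0.1,0],"dp":[0,0,0],"hand":0},{"rot":[0,0,0],"dp":[0,0,0],"hand":0},{"rot":[0,0,0],"dp":[0,0,0],"hand":0}]'; python3 -c "
from h import *
btn()
im,d=cams.get_image('side');cv2.imwrite('pics/s13.png',cv2.resize(im[170:270,260:390,::-1],None,fx=5,fy=5))
im,d=cams.get_image('top');cv2.imwrite('pics/t13.png',cv2.resize(im[150:270,240:400,::-1],None,fx=5,fy=5))
im,d=cams.get_image('wrist');cv2.imwrite('pics/w13.png',im[:,:,::-1])"
```

```text
clock: 19.45
tcp_pos: [0.3711, 0.0921, 0.335]
tcp_rot: [0.113, 0.993, -0.018, 0.039]
wrist_force: [-0.1, 0.1, -0.4]
opening: 0.0003
t 19.45 off 273.3 perp -112.45 y 10.9 Fn -0.26 Fd [-0.11  0.04 -0.43] open 0.00034389964847950826
```

View pics/s13.png

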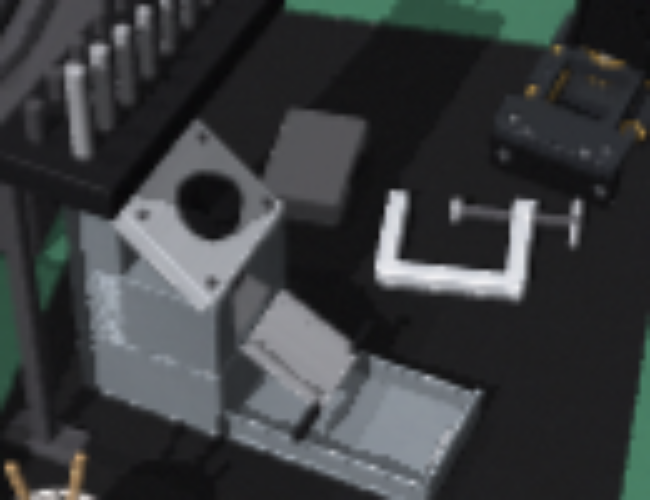

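View pics/w13.png

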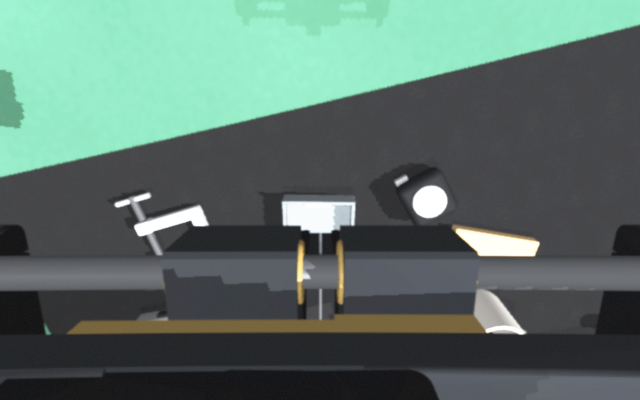

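View pics/t13.png

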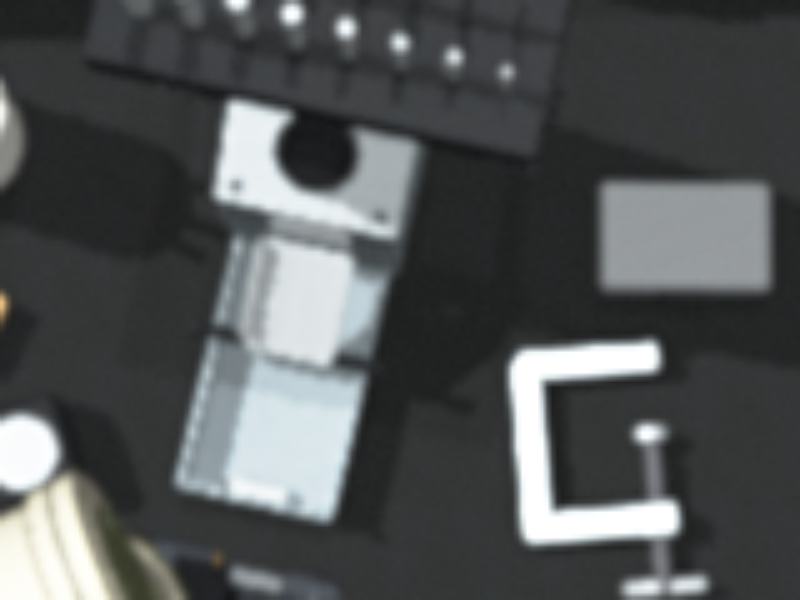

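The top view shows a bright strip about 60 px (36 mm) long with a tip at (225–300, 490), lying across the tray near its front wall; it wasn't there before. Checking that against the height data, together with the flap and the button.

```bash
python3 -c "
from h import *
c=cams.calibration('top')
z=np.load('pics/top.npz')
for i in range(2):
    im,d=cams.get_image('top')
    P,u,v=cloud(c,d);Q=w2d(P)*1000
    m=(u>=284)&(u<=300)&(v>=246)&(v<=250)
    for vv in range(243,254):
        k=(u>=287)&(u<=295)&(v==vv);print(vv,Q[k].mean(0).round(1),im[vv,287:296].mean().round(), z['im'][vv,287:296].mean().round())
    cen=d2w(np.array([[-.10,0,0]]))
cv2.imwrite('pics/t14.png',cv2.resize(im[210:265,270:320,::-1],None,fx=10,fy=10,interpolation=cv2.INTER_CUBIC))
flap()
for n in('top','side'):
    cc=cams.calibration(n);_,d=cams.get_image(n);P,u,v=cloud(cc,d);Q=w2d(P)*1000-[-10,0,198]
    h=Q@[-.643,0,.766];a=Q@[.766,0,.643];m=(np.hypot(a-1,Q[:,1])<13)&(abs(h)<15);print(n,'button off',np.median(h[m]).round(2))
"
```

```text
243 [-171.     3.5    8.1] 228.0 231.0
244 [-174.     2.9    6.7] 227.0 231.0
245 [-177.1    2.2    6.8] 226.0 231.0
246 [-180.4    1.1    9.8] 232.0 231.0
247 [-183.7    0.2   12.6] 243.0 230.0
248 [-187.    -0.9   16.8] 245.0 230.0
249 [-190.4   -2.    21.7] 229.0 220.0
250 [-193.7   -3.1   26.3] 179.0 182.0
251 [-196.    -2.6   10.9] 114.0 120.0
252 [-198.6   -2.7    1.3] 65.0 69.0
253 [-201.7   -3.4    1.2] 48.0 49.0
243 [-170.9    3.7    6.7] 228.0 231.0
244 [-173.9    3.     6. ] 227.0 231.0
245 [-177.2    2.     8.2] 227.0 231.0
246 [-180.5    1.    11.6] 233.0 231.0
247 [-1.839e+02 -1.000e-01  1.600e+01] 242.0 230.0
248 [-186.9   -0.7   15.2] 245.0 230.0
249 [-190.3   -2.    20.9] 228.0 220.0
250 [-193.9   -3.4   30.3] 179.0 182.0
251 [-196.2   -2.8   14.3] 115.0 120.0
252 [-198.6   -2.7    0.8] 66.0 69.0
253 [-201.7   -3.5    1.7] 48.0 49.0
top flap angle 0.566 n 191 332 zh 85.1 xmin -101.1
side flap angle 0.537 n 124 191 zh 84.6 xmin -99.9
top button off 0.52
side button off 1.56
```

View pics/t14.png

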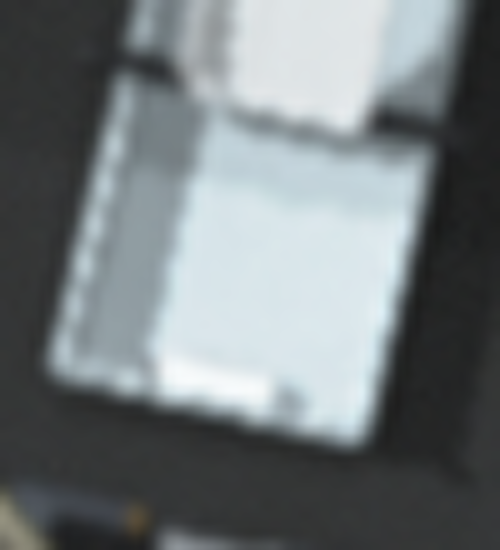

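The bit lies across the tray against the front wall: a bright strip with a dark tip at (160–300, 385), x ≈ -185 mm, z ≈ 11–16 mm. The flap reads 0.52–0.57, the button is up and the arm is free, so I'm handing in.

```bash
python3 -c "
from h import *
print(r.job_done())"
```

```text
the job is handed in; nothing more can be done
None
```

The bit came out and now lies in the catch tray. I handed the job in at about 20 s on the clock, and no verdict was reported.

- **Flap:** I pushed it down by both ears with the open fingers and backed off. It stayed put; later camera readings ran from 0.51 to 0.575 rad, averaging about 0.54, inside the allowed 0.424–0.624. The cameras sometimes disagreed by up to about 0.07 rad, which I took as noise.
- **Button, halfway:** With the gripper shut and leaning 40 degrees, I pressed to the halfway stop. The force rose to about 8.4–9.1 N, more than the 6 N suggested and right at the second stage's 9 N threshold. The position held steady for over 2 s.
- **Button, fully down:** I then pressed about 4.6 mm further onto the hard stop, at about 25–28 N. I let the button up along its axis. At the last check the cap stood about 0.5–1.6 mm above its nominal rest height, so it is back up within camera accuracy.
- **Bit:** The last top view shows it lying across the tray against the front wall, at about x -185 mm and 11–16 mm high. I couldn't make it out in the side view. I judged it at rest from two pictures 0.05 s apart.
- **Other things:** I saw nothing on the bench shift in the pictures, but did not measure the bystanders. The arm was clear of everything, with only sensor noise on the wrist force.

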